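# Load the light buffet tray evenly on its narrow riser

### The arm

A 7-joint arm with a two-finger parallel gripper is mounted at the origin on the work surface. World frame = base frame: x ahead of the robot, y to its left, z up, the work surface at z = 0. Lengths are in m, angles in rad, forces in N, time in s.
With the tool pointing down it reaches from about 0.425 to 0.875 m from the base axis. Payload 4.7 kg.
Tool frame: the origin (TCP) lies midway between the tips of the shut fingers; the grasp point (between the pads) lies 19 mm behind it; z points along the fingers, y is the line along which they close (so a half turn about z gives the same grasp; the last joint's range is limited). The gripper opens to 87 mm and grips with 3 to 60 N. Pads are 19 mm wide; open, the fingers measure 117 mm over their backs; the gripper's body (75 mm by 190 mm) begins 51 mm behind the grasp point.
Start: joints at [-1.223, 0.321, -0.07, 1.45, 0.023, 1.371, -0.057], TCP at [0.213, 0.614, 0.223] pointing down, gripper open.
Joint ranges: [-2.86, 2.86], [-0.3, 2.09], [-1.38, 1.24], [0.06, 2.45], [-1.56, 4.7], [0.09, 2.05], [-2.69, 2.69]. Speed limits (rad/s): [2.57, 2.57, 3.14, 3.14, 3.14, 3.14, 3.14].

### API

Orientations are given as a rotation vector (axis times angle).
In Python, from bench import ctrl gives the robot as it stands.
- The arm moves only by the tool nudge_tcp, called in YAML: its name, and indented under it one key for each argument. Schema: {"type":"object","properties":{"steps":{"type":"array","items":{"type":"array","items":{"type":"array","items":{"type":"number"},"minItems":5,"maxItems":5},"minItems":1,"maxItems":20},"minItems":1,"maxItems":1},"grip_force":{"type":"number"},"only":{"type":"string"},"quiet":{"type":"boolean"},"lines":{"type":"string"}},"required":["steps"],"additionalProperties":false}. steps is a list that holds a single list of rows (three levels of brackets), with 1 to 20 rows, each of 5 numbers: dx, dy, dz in units of 100 mm, then a turn about the tool's z in units of 0.25 rad, then the opening from 0.0 (shut) to 1.0 (fully open); each row is the pose to reach, as a shift and turn from the pose commanded when the call began, along the tool's axes at that moment; what a row does not reach only later rows make up. A row lasts 1/10 s, in which the tool goes at most 0.05 m and 0.15 rad, less where a joint would pass 70% of its speed; a pose out of reach is approached as far as the arm can. The fingers move at their own pace and stop on an object; grip_force is the grip in N (left out, the last holds). Time passes only in rows, so rows that do not move let the fingers close. The tool returns the time, the measured TCP pose, the force, the opening and the grip force at its end. only (a regular expression) keeps the lines of the reply that match it, lines (a string "A,B") keeps lines A to B, and quiet returns only ok. Input that does not fit is refused with a message, and nothing moves.
- ctrl.get_state(): the state, without advancing time (a new reading comes with each control period).
- ctrl.get_image(name): name is "side" or "top" or "wrist"; returns the picture (480x640x3 uint8, red, green, blue); there is no depth.
- ctrl.camera_model(name): a dict with "vertical_fov" (degrees; the focal length in pixels is half the picture's height over the tangent of half this angle, whatever the lens; pixels are square), "cx", "cy" (the principal point, pixels), "rvec" (rotation vector, rad) and "tvec" (3), from world to camera coordinates, as OpenCV has them; the wrist camera has in their place "hand_eye" (4x4, takes a point from camera to tool coordinates, whose origin is the TCP and whose axes are the flange's). Camera axes: x right, y down, z forward; pixel columns grow to the right and rows downward; lengths in m; the calibration is good to about 2 mm. A picture is of the moment at which its call begins: read the wrist's pose just before it. camera_model takes no time and is no camera call.
- ctrl.close_job(): hands the job in; it is judged then, once.
The state is a dict: "time": time; "joint_positions": joint angles; "qd": joint speeds; "joint_torque": joint torques, N m; "position": TCP position; "tool_rot": TCP orientation; "ft_force": force on the tool from outside, world axes, zero at the start; "torque": the same for the moment, N m; "grip_width": opening from 0.0 (shut) to 1.0 (fully open); "grip_force": force on a finger pad.
Only numpy, scipy, OpenCV 4.12 (cv2) and the standard library are available. Lean on these libraries where they do the work, as an engineer would, in place of code of your own. Each camera call takes 0.05 s, during which the arm holds its last target. There are 200 camera calls.

### The job

Get the raised buffet tray ready for brunch: first set the loaf cake in its tin crosswise over the middle of the light tray, then stand one jam jar upright at each end, in the middle of the space that is left between loaf and end rim. The tray only rests on its narrow riser, so put each thing down gently, without dropping it, and do not let the tray slide or tip at any time. Leave the quiche, the mug and the cake server where they are.

Things in the scene. Friction and masses are not known exactly. Their poses are not given: they have to be found in the camera images.
- riser: Fixed wooden riser, 60 mm high, shaped like a squat I: foot 150 x 120 mm, top plate 120 (its x) x 90 mm (its y). Origin: centre of its underside on the counter; z up. The tray lies on its top plate, centred and lined up within about 5 mm and 0.04 rad.
- tray: Light open metal tray, 150 g, 190 (its x) x 320 mm (its y, lengthwise), 20 mm high with a thin bead on the rim, walls and floor 4 mm. Lies loose on the riser, underside 60 mm up, overhanging 115 mm at each end. Origin: centre of its underside; z up. A jar alone at an end tips it; with the loaf on its middle it bears one jar at an end, but not a push of several newtons there.
- tray_end_left (a point): Point on the tray's floor (its upper face, 4 mm above the tray's underside), 95 mm from the tray's centre along its +y (to the robot's left): about the middle of the space between a loaf lying crosswise and the end rim. Axes as the tray's.
- tray_end_right (a point): The same at the other end, 95 mm from the tray's centre along its -y (to the robot's right).
- loaf: Brown loaf cake in a bare metal loaf tin, a rigid block 140 mm (its x, the long way) x 58 mm (its y); the tin is 46 mm high, the cake 132 x 50 mm rises to 56 mm, with a line of icing to 59 mm. About 550 g. Origin: centre of its underside; z up. Crosswise on the tray means its x along the tray's x. Grip the tin across its 58 mm width.
- jar_a: Closed round amber glass jam jar with a metal lid, standing upright: 56 mm in diameter up to 60 mm, lid 53 mm in diameter from 66 to 80 mm (full height). About 250 g. Origin: centre of its underside; z up.
- jar_b: A second jam jar, the same as jar_a; either may go at either end.
- quiche: Bystander: round quiche 156 mm in diameter, 42 mm high, on a glass plate 190 mm in diameter. Origin: centre of the underside. Not to be disturbed.
- mug: Bystander: white mug, 76 mm in diameter, 85 mm high. Origin: centre of the underside. Not to be disturbed.
- server: Bystander: cake server (flat spatula), 240 mm long, lying along its x. Origin: on its underside near its middle. Not to be disturbed.

How it is judged:
By the outcome, as a careful person would: the job done as asked, in the order asked, and still so for the second after the job is handed in, with the robot touching nothing.
It also fails if it takes over 72 s, if anything falls off the work surface, if the arm or the gripper's body presses on something with over 40 N, if the wrist force passes 120 N, or if a joint passes its speed limit or range.

## Working session

There is one attempt and no reset: what is moved stays moved. The work goes in short steps, Python scripts to look and compute and a tool call to move; the robot and the scene stay as the last step left them, time stands still between calls to the robot, and variables do not carry over. Pictures are saved under pics/ and viewed, at most 10 in all, crops included, and the job is handed in when it is done.

```bash
ls; mkdir -p pics; cat > h.py <<'E'
import numpy as np, cv2
from bench import ctrl
def snap(n,f):
    s=ctrl.get_state(); im=ctrl.get_image(n); cv2.imwrite('pics/'+f,im[:,:,::-1]); return s,im
def ray(n,uv,s=None):
    m=ctrl.camera_model(n); f=240/np.tan(np.radians(m['vertical_fov'])/2)
    d=np.array([(uv[0]-m['cx'])/f,(uv[1]-m['cy'])/f,1.])
    if 'rvec' in m:
        R=cv2.Rodrigues(np.array(m['rvec'],float))[0]; t=np.array(m['tvec'],float).ravel()
        return -R.T@t, R.T@d
    H=np.array(m['hand_eye']); R=cv2.Rodrigues(np.array(s['tool_rot'],float))[0]
    return R@H[:3,3]+np.array(s['position']), R@H[:3,:3]@d
def pt(n,uv,z,s=None):
    o,d=ray(n,uv,s); return o+d*(z-o[2])/d[2]
def proj(n,P,s=None):
    m=ctrl.camera_model(n); f=240/np.tan(np.radians(m['vertical_fov'])/2)
    P=np.atleast_2d(np.array(P,float))
    if 'rvec' in m:
        R=cv2.Rodrigues(np.array(m['rvec'],float))[0]; c=P@R.T+np.array(m['tvec']).ravel()
    else:
        H=np.array(m['hand_eye']); R=cv2.Rodrigues(np.array(s['tool_rot'],float))[0]
        c=((P-np.array(s['position']))@R-H[:3,3])@H[:3,:3]
    return c[:,:2]/c[:,2:]*f+[m['cx'],m['cy']]
E
python3 - <<'E'
from h import *
np.set_printoptions(precision=4,suppress=True)
s,_=snap('top','top0.png'); snap('side','side0.png')
print(s)
for n in('top','side','wrist'): print(n,ctrl.camera_model(n), ray(n,(320,240),s))
E
```

```text
bench.py
pics
{'time': 0.0, 'joint_positions': array([-1.2229,  0.3218, -0.0701,  1.4517,  0.0226,  1.3708, -0.0569]), 'qd': array([ 0.0008, -0.0002, -0.0015,  0.0007,  0.0016, -0.0005,  0.0006]), 'joint_torque': array([ -0.    , -49.1288,  -0.4037, -31.2529,  -0.0638,   0.0436,
         0.0001]), 'position': array([0.2128, 0.6136, 0.2214]), 'tool_rot': array([-0.5218, -3.0977,  0.0031]), 'ft_force': array([-0.724 ,  0.01  , -0.4731]), 'torque': array([ 0.0182,  0.0147, -0.0009]), 'grip_force': 0.0, 'grip_width': 1.001187541544146}
top {'vertical_fov': 52.08079837236144, 'cx': 324.9712952743237, 'cy': 244.90246285503613, 'rvec': array([ 2.1806, -2.1262,  0.1424]), 'tvec': array([-0.0407,  0.5706,  1.4048])} (array([ 0.3822, -0.0278,  1.4676]), array([ 0.1408,  0.0115, -0.9901]))
side {'vertical_fov': 47.003527216536206, 'cx': 314.0290095840443, 'cy': 240.64509019469799, 'rvec': array([ 1.9948, -0.6727,  0.3705]), 'tvec': array([-0.4374,  0.2183,  1.3324])} (array([-0.2678, -1.1148,  0.8365]), array([ 0.5231,  0.6975, -0.4898]))
wrist {'vertical_fov': 68.25512735540732, 'cx': 321.0228431183346, 'cy': 236.84106897586972, 'hand_eye': array([[ 0.0004, -0.964 , -0.2661,  0.0741],
       [ 1.    ,  0.0006, -0.0004, -0.0004],
       [ 0.0005, -0.2661,  0.964 , -0.1615],
       [ 0.    ,  0.    ,  0.    ,  1.    ]])} (array([0.1428, 0.6377, 0.383 ]), array([ 0.2579, -0.0949, -0.9615]))
```

View pics/top0.png

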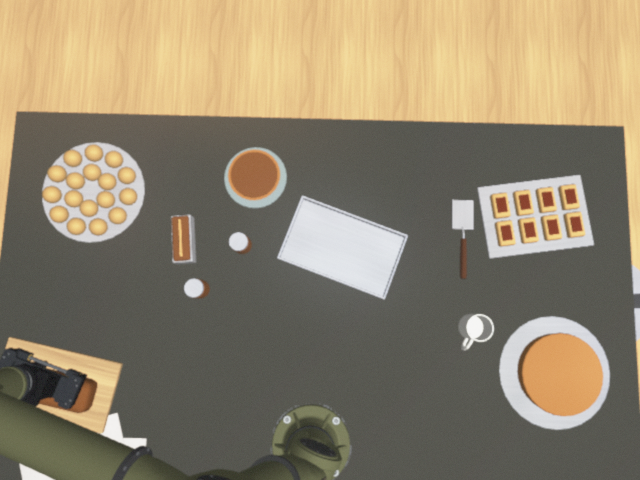

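View pics/side0.png

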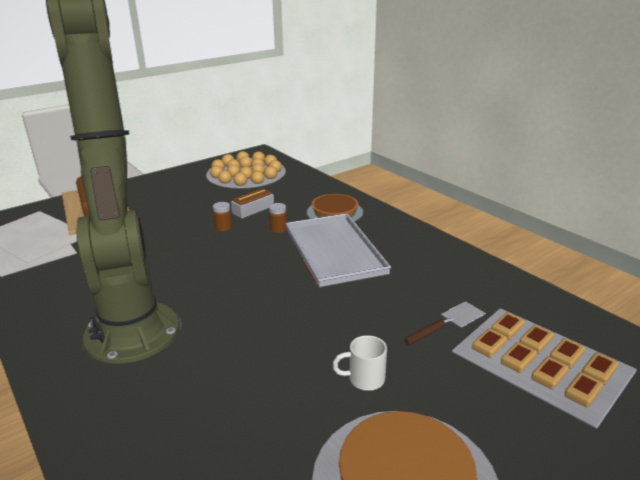

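The top view shows the tray with corners at (303,197), (407,236), (384,298) and (278,259), the loaf at (182,239), and jar lids at (239,242) and (194,288). The quiche is at (255,177) and the mug at (475,328). The side view agrees.

```bash
python3 - <<'E'
from h import *
np.set_printoptions(precision=4,suppress=True)
C=np.array([pt('top',u,0.08)[:2] for u in[(303,197),(407,236),(384,298),(278,259)]])
print('tray',C,C.mean(0),[np.linalg.norm(C[i]-C[i-1]) for i in range(4)])
d=C[0]+C[3]-C[1]-C[2]; print('yaw',np.arctan2(-d[0],d[1]))
print('jars',pt('top',(239,242),.08),pt('top',(194,288),.08))
L=[(181,216),(173,262)];print('loaf icing ends',pt('top',(181,217),.059),pt('top',(184,261),.059))
print('quiche',pt('top',(255,177),.04),'mug',pt('top',(475,328),.08))
s=ctrl.get_state(); R=cv2.Rodrigues(s['tool_rot'])[0]; print(R)
im=cv2.imread('pics/top0.png')[190:310,150:430]; cv2.imwrite('pics/c.png',cv2.resize(im,None,fx=2.85,fy=2.85,interpolation=2))
E
```

```text
tray [[ 0.7037  0.0406]
 [ 0.5974 -0.26  ]
 [ 0.4196 -0.1959]
 [ 0.5221  0.106 ]] [ 0.5607 -0.0773] [np.float64(0.19296183221375107), np.float64(0.31879643630266563), np.float64(0.18904673357530466), np.float64(0.3187979406477953)]
yaw -0.33352973125864405
jars [0.568  0.2189 0.08  ] [0.4341 0.3392 0.08  ]
loaf icing ends [0.6399 0.395  0.059 ] [0.5116 0.3782 0.059 ]
quiche [0.7702 0.1877 0.04  ] mug [ 0.3428 -0.4505  0.08  ]
[[-0.9448  0.3276 -0.0005]
 [ 0.3276  0.9448 -0.0017]
 [-0.0001 -0.0017 -1.    ]]
```

View pics/c.png

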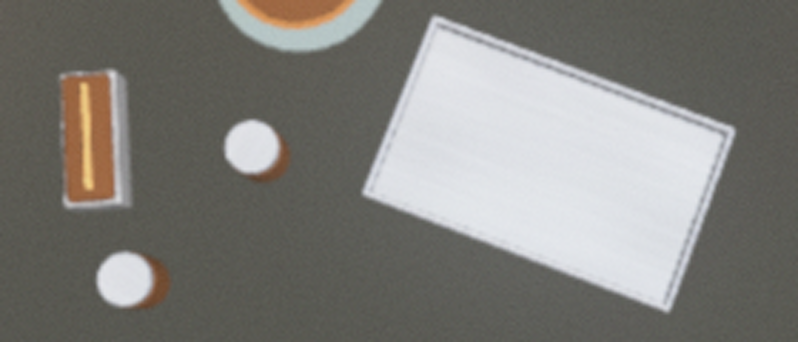

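Crop: lids are centred at full-image (238.4,241.6) and (193.9,287.9). The icing runs from (179.5,219.1) to (181.2,256), and the tray corners are as I read them before.

```bash
cat >> h.py <<'E'
np.set_printoptions(precision=4,suppress=True)
def mv(xy,z=None,ax=None):
    "shift in tool axes and turn to reach world xy, z; ax = wanted world angle of tool x (mod pi)"
    s=ctrl.get_state(); R=cv2.Rodrigues(s['tool_rot'])[0]; p=s['position']
    d=np.array([xy[0],xy[1],p[2] if z is None else z])-p; a=np.arctan2(R[1,0],R[0,0])
    t=None if ax is None else -((ax-a+np.pi/2)%np.pi-np.pi/2)
    print('pos',p,'toolx',a,'shift',R.T@d,'turn',t,'tilt',R[:2,2],'q',s['joint_positions'],'F',s['ft_force'],s['time'])
E
python3 - <<'E'
from h import *
a,b=pt('top',(179.5,219.1),.059),pt('top',(181.2,256),.059); c=(a+b)/2; y=np.arctan2(a[1]-b[1],a[0]-b[0])
print(c,y,np.linalg.norm(a-b)); mv(c[:2],0.24,y)
E
```

```text
[0.5797 0.3931 0.059 ] 0.10906432518756226 0.10841005890896303
pos [0.2128 0.6136 0.2216] toolx 2.8078621575604887 shift [-0.4189 -0.0882 -0.0182] turn -0.44279482121686664 tilt [-0.0005 -0.0017] q [-1.2229  0.3217 -0.0701  1.4516  0.0226  1.3708 -0.0569] F [-0.2013 -0.3088 -0.745 ] 0.1
```

Careful with the scale: shifts go in units of 100 mm and turns go in units of 0.25 rad. That gives: -0.419 m is -4.19, -0.088 m is -0.88, -0.443 rad is -1.772.

nudge_tcp:
  steps:
    - [[-4.19,-0.88,-0.2,-1.772,1],[-4.19,-0.88,-0.2,-1.772,1],[-4.19,-0.88,-0.2,-1.772,1],[-4.19,-0.88,-0.2,-1.772,1],[-4.19,-0.88,-0.2,-1.772,1],[-4.19,-0.88,-0.2,-1.772,1],[-4.19,-0.88,-0.2,-1.772,1],[-4.19,-0.88,-0.2,-1.772,1],[-4.19,-0.88,-0.2,-1.772,1],[-4.19,-0.88,-0.2,-1.772,1],[-4.19,-0.88,-0.2,-1.772,1],[-4.19,-0.88,-0.2,-1.772,1],[-4.19,-0.88,-0.2,-1.772,1]]

```text
time: 1.4
position: [0.5783, 0.3955, 0.2425]
tool_rot: [0.176, -3.136, -0.001]
ft_force: [0.1, -0.2, -0.4]
grip_width: 1.001
grip_force: 0.0
```

```bash
python3 - <<'E'
from h import *
mv((.58,.393),.24,.109)
s,im=snap('wrist','w1.png')
np.save('s1.npy',np.r_[s['position'],s['tool_rot']])
E
```

```text
pos [0.5783 0.3955 0.2425] toolx -3.0292082620540635 shift [-0.0014 -0.0027  0.0025] turn 0.0033843915357296694 tilt [-0.0009  0.0007] q [-0.6938  0.4209  0.0807  1.2795 -0.0343  1.4428  1.0674] F [ 0.0658 -0.1544 -0.4065] 1.4
```

View pics/w1.png

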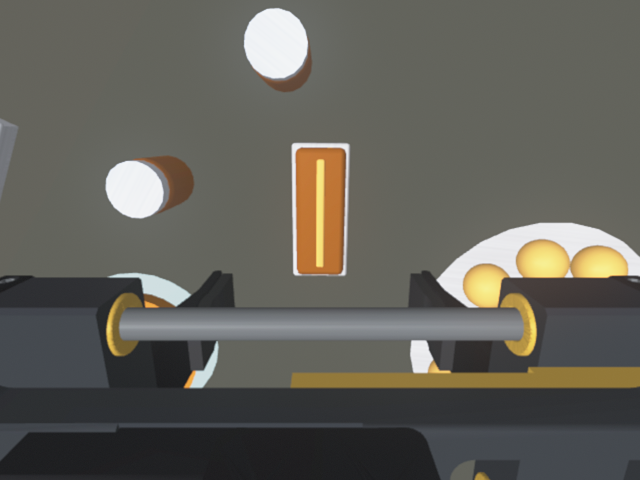

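Wrist view: the tin rim corners are (292,144), (349,143), (347,276) and (293,276), and the lids are at (276,44) and (138,188). The bun plate edge is near (440,270).

```bash
python3 - <<'E'
from h import *
a=np.load('s1.npy'); s=dict(position=a[:3],tool_rot=a[3:])
P=np.array([pt('wrist',u,.046,s)[:2] for u in[(292,144),(349,143),(347,276),(293,276)]])
print(P,P.mean(0),[np.linalg.norm(P[i]-P[i-1]) for i in range(4)])
d=P[2]+P[3]-P[0]-P[1]; y=np.arctan2(d[1],d[0]); print('yaw',y)
print('plate',pt('wrist',(440,270),0.01,s),'jars',pt('wrist',(276,44),.08,s),pt('wrist',(138,188),.08,s))
mv(P.mean(0),.012,y)
E
```

```text
[[0.5122 0.3597]
 [0.505  0.415 ]
 [0.643  0.4314]
 [0.6496 0.3734]] [0.5774 0.3949] [np.float64(0.13811319184573398), np.float64(0.05574317155590736), np.float64(0.13905797614629703), np.float64(0.05840286831366202)]
yaw 0.10860945991447395
plate [0.637  0.5443 0.01  ] jars [0.4334 0.3419 0.08  ] [0.5661 0.226  0.08  ]
pos [0.5786 0.3953 0.2426] toolx -3.029514083706289 shift [ 0.0011 -0.0005  0.2306] turn 0.0034691099690302707 tilt [-0.0005  0.0006] q [-0.6937  0.4208  0.081   1.2794 -0.0342  1.4428  1.0675] F [-0.114   0.47   -0.2989] 1.45
```

Scaled: 0.228 m is 2.28, 0.22 m is 2.2, 0.003 rad is 0.012.

nudge_tcp:
  steps:
    - [[0.01,0,0.5,0.012,1],[0.01,0,1,0.012,1],[0.01,0,1.4,0.012,1],[0.01,0,1.75,0.012,1],[0.01,0,2,0.012,1],[0.01,0,2.2,0.012,1],[0.01,0,2.28,0.012,1],[0.01,0,2.28,0.012,1],[0.01,0,2.28,0.012,1],[0.01,0,2.28,0.012,0.6],[0.01,0,2.28,0.012,0.5],[0.01,0,2.28,0.012,0.4],[0.01,0,2.28,0.012,0.4],[0.01,0,2.28,0.012,0.4],[0.01,0,2.28,0.012,0.4],[0.01,0,2.28,0.012,0.4]]
  grip_force: 35

```text
time: 3.05
position: [0.5792, 0.3941, 0.0149]
tool_rot: [-0.167, 3.137, 0.001]
ft_force: [-0.1, 1.4, 2.2]
grip_width: 0.663
grip_force: 35.0
```

Scaled: -0.2 m is -2, -0.18 m is -1.8.

nudge_tcp:
  steps:
    - [[0,0,-0.1,0,0.4],[0,0,-0.3,0,0.4],[0,0,-0.7,0,0.4],[0,0,-1.1,0,0.4],[0,0,-1.5,0,0.4],[0,0,-1.8,0,0.4],[0,0,-2,0,0.4],[0,0,-2,0,0.4],[0,0,-2,0,0.4]]

```text
time: 3.95
position: [0.5785, 0.3929, 0.2131]
tool_rot: [0.166, -3.135, 0.002]
ft_force: [-0.2, -0.4, -6.1]
grip_width: 0.659
grip_force: 35.0
```

```bash
python3 - <<'E'
from h import *
mv((.5607,-.0773),None,-.3335)
E
```

```text
pos [0.5785 0.3929 0.2131] toolx -3.03558081222352 shift [ 0.0674 -0.4657  0.0008] turn 0.4395118413662731 tilt [-0.0018 -0.0016] q [-0.6927  0.4296  0.0815  1.3256 -0.0342  1.3901  1.0645] F [-0.2493 -0.3684 -6.1072] 3.95
```

Scaled: -0.5 m is -5, -0.09 m is -0.9, 0.44 rad is 1.76.

nudge_tcp:
  steps:
    - [[0,-0.2,-0.2,0.08,0.4],[0,-0.6,-0.6,0.24,0.4],[0,-1,-0.9,0.4,0.4],[0,-1.4,-0.9,0.56,0.4],[0,-1.8,-0.9,0.72,0.4],[0,-2.2,-0.9,0.88,0.4],[0,-2.6,-0.9,1.04,0.4],[0,-3,-0.9,1.2,0.4],[0,-3.4,-0.9,1.36,0.4],[0,-3.8,-0.9,1.52,0.4],[-0.05,-4.2,-0.9,1.68,0.4],[-0.05,-4.6,-0.9,1.76,0.4],[-0.05,-4.85,-0.9,1.76,0.4],[-0.05,-5,-0.9,1.76,0.4],[-0.05,-5,-0.9,1.76,0.4],[-0.05,-5,-0.9,1.76,0.4]]

```text
time: 5.55
position: [0.6368, -0.1012, 0.3038]
tool_rot: [-0.52, -3.097, -0.003]
ft_force: [0.1, 1.0, -5.5]
grip_width: 0.665
grip_force: 35.0
```

```bash
python3 - <<'E'
from h import *
mv((.5607,-.0773),None,-.3335)
s,im=snap('wrist','w2.png')
np.save('s2.npy',np.r_[s['position'],s['tool_rot']])
E
```

```text
pos [ 0.6368 -0.1012  0.3038] toolx 2.8091151707338144 shift [ 0.0797 -0.0023  0.0002] turn 0.00102251714402124 tilt [-0.0014  0.002 ] q [-0.1796  0.2955  0.3861  1.3463 -0.1117  1.5224  1.4352] F [ 0.1495  1.0431 -5.5367] 5.55
```

View pics/w2.png

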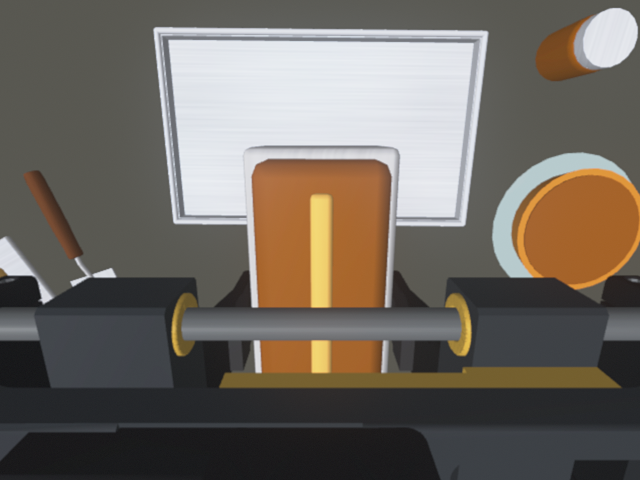

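Wrist view: the outer rim corners of the tray are (154,29), (487,32), (466,226) and (174,223). The tin's near rim corners are about (245,149) and (399,150), so the loaf hangs straight in the grip.

```bash
python3 - <<'E'
from h import *
a=np.load('s2.npy'); s=dict(position=a[:3],tool_rot=a[3:])
P=np.array([pt('wrist',u,.08,s)[:2] for u in[(154,29),(487,32),(466,226),(174,223)]])
print(P,P.mean(0),[np.linalg.norm(P[i]-P[i-1]) for i in range(4)])
d=P[1]+P[2]-P[0]-P[3]; y=np.arctan2(-d[0],d[1]); print('yaw',y)
d=P[2]+P[3]-P[0]-P[1]; print('yaw from x',np.arctan2(d[1],d[0]))
R=cv2.Rodrigues(a[3:])[0]
L=np.array([pt('wrist',u,.335,s) for u in[(245,149),(399,150)]]); print('loaf end in tool',(L-a[:3])@R)
mv(P.mean(0),.09,y)
E
```

```text
[[ 0.4158 -0.197 ]
 [ 0.5239  0.1086]
 [ 0.7078  0.0457]
 [ 0.5981 -0.2617]] [ 0.5614 -0.0761] [np.float64(0.19343126249694131), np.float64(0.324100778502452), np.float64(0.19440581897091855), np.float64(0.32644479317989933)]
yaw -0.3413297890522762
yaw from x -0.33517132736668653
loaf end in tool [[ 0.0707 -0.0277 -0.0311]
 [ 0.0703  0.0274 -0.031 ]]
pos [ 0.6371 -0.1002  0.304 ] toolx 2.8108807992895177 shift [ 0.079  -0.0022  0.2141] turn 0.010617934752001013 tilt [-0.0009  0.0022] q [-0.1804  0.2953  0.3853  1.3461 -0.1117  1.5223  1.4354] F [-0.2595  0.6296 -5.4546] 5.6
```

Scaled: 0.09 m is 0.9, 0.079 m is 0.79, 0.006 rad is 0.024.

nudge_tcp:
  steps:
    - [[0.3,-0.02,0.2,0.024,0.4],[0.6,-0.02,0.5,0.024,0.4],[0.79,-0.02,0.9,0.024,0.4],[0.79,-0.02,1.2,0.024,0.4],[0.79,-0.02,1.5,0.024,0.4],[0.79,-0.02,1.75,0.024,0.4],[0.79,-0.02,1.95,0.024,0.4],[0.79,-0.02,2.05,0.024,0.4],[0.79,-0.02,2.1,0.024,0.4],[0.79,-0.02,2.1,0.024,0.4],[0.79,-0.02,2.1,0.024,0.4],[0.79,-0.02,2.1,0.024,0.4]]

```text
time: 6.8
position: [0.5627, -0.079, 0.0958]
tool_rot: [0.531, 3.094, 0.001]
ft_force: [-0.3, -0.0, -5.2]
grip_width: 0.665
grip_force: 35.0
```

```bash
python3 -c "
from h import *
mv((.561,-.0767),.079,-.336)"
```

```text
pos [ 0.5627 -0.079   0.0958] toolx 2.8019130234507683 shift [0.0024 0.0016 0.0168] turn -0.0036796301390249475 tilt [0.0023 0.0001] q [-0.221   0.2496  0.3588  1.8235 -0.0988  1.0835  1.4049] F [-0.3412 -0.0467 -5.1986] 6.8
```

nudge_tcp:
  steps:
    - [[0.01,0.01,0.02,0,0.4],[0.02,0.01,0.05,0,0.4],[0.02,0.01,0.08,0,0.4],[0.02,0.01,0.1,0,0.4],[0.02,0.01,0.11,0,0.4],[0.02,0.01,0.12,0,0.4],[0.02,0.01,0.13,0,0.4],[0.02,0.01,0.13,0,0.4],[0.02,0.01,0.13,0,0.4]]

```text
time: 7.7
position: [0.5603, -0.0774, 0.0816]
tool_rot: [0.531, 3.096, 0.0]
ft_force: [-0.2, -0.6, -6.1]
grip_width: 0.664
grip_force: 35.0
```

```bash
python3 -c "
from h import *
mv((.561,-.0767),.079,-.336)"
```

```text
pos [ 0.5603 -0.0774  0.0816] toolx 2.801832517657201 shift [-0.0005  0.0009  0.0026] turn -0.003760135932592057 tilt [0.0002 0.0001] q [-0.2208  0.2616  0.3561  1.8407 -0.1038  1.0572  1.4063] F [-0.1752 -0.5528 -6.1177] 7.7
```

Still clear. I'll go down 1 mm per 0.2 s and check the force every couple of millimetres.

nudge_tcp:
  steps:
    - [[0,0.01,0.005,0,0.4],[0,0.01,0.01,0,0.4],[0,0.01,0.015,0,0.4],[0,0.01,0.02,0,0.4],[0,0.01,0.02,0,0.4]]

```text
time: 8.2
position: [0.5604, -0.0765, 0.0795]
tool_rot: [-0.531, -3.096, -0.0]
ft_force: [-0.7, 0.6, -6.1]
grip_width: 0.666
grip_force: 35.0
```

nudge_tcp:
  steps:
    - [[0,0,0.003,0,0.4],[0,0,0.006,0,0.4],[0,0,0.006,0,0.4]]

```text
time: 8.5
position: [0.5606, -0.0765, 0.079]
tool_rot: [0.531, 3.096, 0.0]
ft_force: [-1.0, -0.6, -5.5]
grip_width: 0.664
grip_force: 35.0
```

Scaled: 0.0006 m is 0.006, 0.0003 m is 0.003.

nudge_tcp:
  steps:
    - [[0,0,0.003,0,0.4],[0,0,0.006,0,0.4],[0,0,0.006,0,0.4]]

```text
time: 8.8
position: [0.5605, -0.0765, 0.0789]
tool_rot: [0.531, 3.096, 0.0]
ft_force: [-2.4, 0.6, -0.3]
grip_width: 0.666
grip_force: 35.0
```

nudge_tcp:
  steps:
    - [[0,0,0.003,0,0.4],[0,0,0.006,0,0.4],[0,0,0.006,0,0.4]]

```text
time: 9.1
position: [0.5606, -0.0765, 0.0789]
tool_rot: [0.531, 3.096, 0.001]
ft_force: [-5.5, 0.7, 5.8]
grip_width: 0.664
grip_force: 35.0
```

nudge_tcp:
  steps:
    - [[0,0,0.003,0,0.4],[0,0,0.006,0,0.4],[0,0,0.006,0,0.4]]

```text
time: 9.4
position: [0.5606, -0.0765, 0.0789]
tool_rot: [0.531, 3.096, 0.001]
ft_force: [-6.3, 0.7, 10.2]
grip_width: 0.663
grip_force: 35.0
```

It's seated on the tray. I'll back the command off to unload it, then open slowly.

nudge_tcp:
  steps:
    - [[0,0,-0.006,0,0.4],[0,0,-0.011,0,0.4],[0,0,-0.011,0,0.4]]

```text
time: 9.7
position: [0.5606, -0.0765, 0.0789]
tool_rot: [0.531, 3.096, 0.0]
ft_force: [-4.5, 0.5, 6.5]
grip_width: 0.66
grip_force: 35.0
```

nudge_tcp:
  steps:
    - [[0,0,0,0,0.66],[0,0,0,0,0.68],[0,0,0,0,0.7],[0,0,0,0,0.72],[0,0,0,0,0.76],[0,0,0,0,0.8],[0,0,0,0,0.8]]
  grip_force: 3

```text
time: 10.4
position: [0.5606, -0.0765, 0.0782]
tool_rot: [0.531, 3.096, 0.0]
ft_force: [0.7, 0.7, 0.6]
grip_width: 0.788
grip_force: 0.0
```

nudge_tcp:
  steps:
    - [[0,0,-0.05,0,0.8],[0,0,-0.2,0,0.8],[0,0,-0.5,0,0.8],[0,0,-0.9,0,0.8],[-0.2,0,-1.3,0,0.8],[-0.5,0,-1.7,0,1],[-0.8,0,-2,0,1],[-0.8,0,-2.2,0,1],[-0.8,0,-2.2,0,1],[-0.8,0,-2.2,0,1]]

```text
time: 11.4
position: [0.6357, -0.1031, 0.2986]
tool_rot: [0.531, 3.096, 0.0]
ft_force: [-0.1, -0.3, -0.1]
grip_width: 0.997
grip_force: 0.0
```

```bash
python3 - <<'E'
from h import *
mv((.566,.2235),.25,0)
s,im=snap('wrist','w3.png')
np.save('s3.npy',np.r_[s['position'],s['tool_rot']])
E
```

```text
pos [ 0.6357 -0.1031  0.2986] toolx 2.801772289815075 shift [0.1746 0.2847 0.0486] turn -0.3398203637747179 tilt [0.0006 0.0002] q [-0.185   0.293   0.3939  1.3604 -0.1116  1.5093  1.4316] F [-0.1342 -0.2951 -0.0722] 11.4
```

View pics/w3.png

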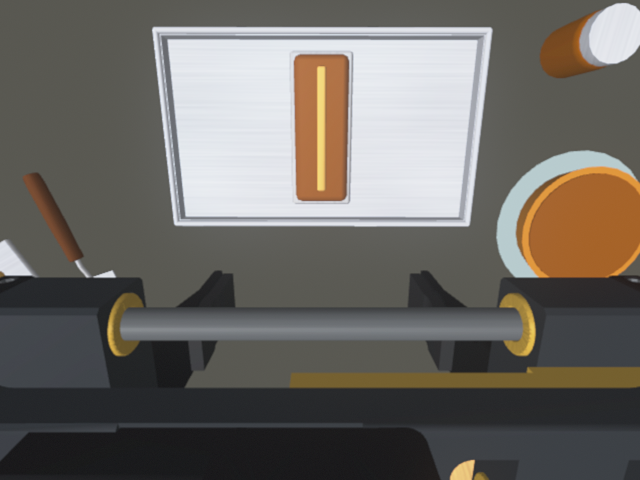

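The loaf lies crosswise on the tray. Rim corners are now (153,28), (491,28), (470,226) and (174,225). The tin rim runs (292,51), (352,51), (349,204), (293,204).

```bash
python3 - <<'E'
from h import *
a=np.load('s3.npy'); s=dict(position=a[:3],tool_rot=a[3:])
def quad(U,z):
    P=np.array([pt('wrist',u,z,s)[:2] for u in U]); e=P[2]+P[3]-P[0]-P[1]; f=P[1]+P[2]-P[0]-P[3]
    print(P.mean(0),'yaws',np.arctan2(e[1],e[0]),np.arctan2(-f[0],f[1]),'size',np.linalg.norm(e)/2,np.linalg.norm(f)/2); return P.mean(0)
t=quad([(153,28),(491,28),(470,226),(174,225)],.08); l=quad([(292,51),(352,51),(349,204),(293,204)],.11)
w=-.337; ux=np.array([np.cos(w),np.sin(w)]); uy=np.array([-ux[1],ux[0]])
print('loaf in tray',(l-t)@ux,(l-t)@uy); print('ends',t+.095*uy,t-.095*uy)
print('jar_near lid',pt('wrist',(616,34),.08,s))
E
```

```text
[ 0.5611 -0.0763] yaws -0.3383155614125656 -0.3411225837994304 size 0.19446967284998942 0.325172953083383
[ 0.5595 -0.0763] yaws -0.3458534775740003 -0.33937746083424464 size 0.1386330797419186 0.05487224311730059
loaf in tray -0.0014650398596972474 -0.0005934033461725368
ends [0.5925 0.0134] [ 0.5297 -0.1659]
jar_near lid [0.5683 0.2208 0.08  ]
```

```bash
cat >> h.py <<'E'
def lid(z=.08,near=None,n='wrist'):
    s=ctrl.get_state(); im=ctrl.get_image(n)
    m=(im.min(2)>185).astype(np.uint8); k,_,st,ce=cv2.connectedComponentsWithStats(cv2.morphologyEx(m,cv2.MORPH_OPEN,np.ones((5,5))))
    for i in range(1,k):
        if st[i,4]>60: print('blob',ce[i],st[i,2:5],pt(n,ce[i],z,s)[:2])
    return s,im
E
```

nudge_tcp:
  steps:
    - [[0.5,0.8,0.1,0.6,1],[1,1.6,0.2,1.2,1],[1.74,2.84,0.5,6.272,1],[1.74,2.84,0.5,6.272,1],[1.74,2.84,0.5,6.272,1],[1.74,2.84,0.5,6.272,1],[1.74,2.84,0.5,6.272,1],[1.74,2.84,0.5,6.272,1],[1.74,2.84,0.5,6.272,1],[1.74,2.84,0.5,6.272,1],[1.74,2.84,0.5,6.272,1],[1.74,2.84,0.5,6.272,1],[1.74,2.84,0.5,6.272,1],[1.74,2.84,0.5,6.272,1]]

```text
time: 12.85
position: [0.566, 0.2225, 0.2478]
tool_rot: [-2.56, -1.82, 0.001]
ft_force: [0.0, -0.0, 0.0]
grip_width: 1.001
grip_force: 0.0
```

```bash
python3 - <<'E'
from h import *
s,im=lid(); cv2.imwrite('pics/w4.png',im[:,:,::-1]); print('top'); lid(n='top')
mv((.567,.2235),.02,1.234)
E
```

```text
blob [468.8941 152.9331] [ 145  173 5280] [0.7108 0.2357]
blob [140.3055 142.612 ] [  59   60 2812] [0.4338 0.3415]
blob [324.9335 216.699 ] [  55   54 2362] [0.5685 0.2227]
blob [375.3562 356.3324] [ 119   33 3742] [0.5698 0.0615]
top
blob [105.9841 147.381 ] [ 9  8 63] [0.8371 0.6209]
blob [128.9322 161.4661] [ 12  13 118] [0.7964 0.5506]
blob [106.3769 168.    ] [ 18  13 130] [0.7751 0.6146]
blob [135.5419 198.7674] [ 19  49 430] [0.6861 0.523 ]
blob [531.6868 218.6488] [ 114   81 2768] [ 0.657 -0.618]
blob [ 90.2685 189.7549] [ 18  18 257] [0.7093 0.6557]
blob [ 62.6914 186.5679] [10 10 81] [0.7167 0.7362]
blob [117.5974 188.1429] [10 11 77] [0.7161 0.5772]
blob [340.742  247.9227] [ 124   97 6119] [ 0.5583 -0.0714]
blob [462.535  214.4273] [ 20  28 557] [ 0.6642 -0.4194]
blob [ 74. 212.] [11  9 93] [0.6428 0.6966]
blob [102.3654 213.2115] [ 11  11 104] [0.6414 0.615 ]
blob [513.0833 215.5952] [ 7 16 84] [ 0.6645 -0.5647]
blob [ 61.013  226.9091] [10  9 77] [0.5985 0.7297]
blob [113.3989 230.0656] [ 19  14 183] [0.5932 0.5793]
blob [ 88.6023 236.9432] [ 24  11 176] [0.5716 0.6484]
blob [237.9506 241.0494] [ 17  17 243] [0.5706 0.2221]
blob [636.1553 279.7391] [  7  25 161] [ 0.4889 -0.9082]
blob [637.3307 322.2677] [  5  30 127] [ 0.3699 -0.9046]
blob [474.268  327.3529] [ 16  25 306] [ 0.3445 -0.4484]
blob [545.8151 370.8804] [ 109  112 3921] [ 0.2309 -0.6441]
blob [ 82.543  454.5259] [ 130   66 6123] [-0.0203  0.6124]
pos [0.5663 0.2225 0.2481] toolx 1.235188700807599 shift [0.0012 0.0004 0.2281] turn 0.0011887008075990302 tilt [-0.0003  0.    ] q [-0.7164  0.2249  0.355   1.5355 -0.0789  1.3956 -0.6914] F [-0.4306  0.8542 -0.2224] 12.95
```

Scaled: 0.228 m is 2.28, 0.1 m is 1.

nudge_tcp:
  steps:
    - [[0.01,0.02,0.5,0,1],[0.01,0.02,1,0,1],[0.01,0.02,1.4,0,1],[0.01,0.02,1.75,0,1],[0.01,0.02,2,0,1],[0.01,0.02,2.18,0,1],[0.01,0.02,2.28,0,1],[0.01,0.02,2.28,0,1],[0.01,0.02,2.28,0,1],[0.01,0.02,2.28,0,0.7],[0.01,0.02,2.28,0,0.6],[0.01,0.02,2.28,0,0.4],[0.01,0.02,2.28,0,0.4],[0.01,0.02,2.28,0,0.4],[0.01,0.02,2.28,0,0.4],[0.01,0.02,2.28,0,0.4]]
  grip_force: 25

```text
time: 14.55
position: [0.5691, 0.2228, 0.0205]
tool_rot: [2.562, 1.817, 0.001]
ft_force: [-0.6, -0.0, 2.3]
grip_width: 0.631
grip_force: 25.0
```

nudge_tcp:
  steps:
    - [[0,0,-0.1,0,0.4],[0,0,-0.3,0,0.4],[0,0,-0.7,0,0.4],[0,0,-1.1,0,0.4],[0,0,-1.4,0,0.4],[0,0,-1.6,0,0.4],[0,0,-1.6,0,0.4],[0,0,-1.6,0,0.4]]

```text
time: 15.35
position: [0.5682, 0.2228, 0.1797]
tool_rot: [-2.562, -1.817, 0.001]
ft_force: [-0.8, -0.3, -3.6]
grip_width: 0.634
grip_force: 25.0
```

```bash
python3 -c "
from h import *
mv((.5925,.0134),.12,1.234)"
```

```text
pos [0.5682 0.2228 0.1797] toolx 1.2339165162056789 shift [-0.1896  0.0922  0.0597] turn -8.34837943211042e-05 tilt [-0.0009 -0.0002] q [-0.7121  0.2663  0.3526  1.6252 -0.0955  1.268  -0.6792] F [-0.8045 -0.2761 -3.6012] 15.35
```

Scaled: -0.1 m is -1, -0.19 m is -1.9.

nudge_tcp:
  steps:
    - [[-0.2,0.1,0,0,0.4],[-0.6,0.3,0,0,0.4],[-1,0.5,0,0,0.4],[-1.4,0.7,0,0,0.4],[-1.7,0.85,0,0,0.4],[-1.9,0.92,0.1,0,0.4],[-1.9,0.92,0.3,0,0.4],[-1.9,0.92,0.45,0,0.4],[-1.9,0.92,0.55,0,0.4],[-1.9,0.92,0.6,0,0.4],[-1.9,0.92,0.6,0,0.4],[-1.9,0.92,0.6,0,0.4],[-1.9,0.92,0.6,0,0.4]]

```text
time: 16.65
position: [0.5934, 0.0134, 0.1211]
tool_rot: [2.562, 1.818, 0.002]
ft_force: [0.4, -1.0, -2.2]
grip_width: 0.635
grip_force: 25.0
```

```bash
python3 -c "
from h import *
mv((.5925,.0134),.0845,1.234)"
```

```text
pos [0.5934 0.0134 0.1211] toolx 1.234257148562036 shift [-0.0004 -0.0009  0.0366] turn 0.00025714856203595815 tilt [0.0016 0.0003] q [-0.4617  0.2856  0.4649  1.7391 -0.1392  1.1479 -0.2925] F [ 0.3613 -1.0315 -2.2157] 16.65
```

nudge_tcp:
  steps:
    - [[0,-0.01,0.08,0,0.4],[0,-0.01,0.16,0,0.4],[0,-0.01,0.22,0,0.4],[0,-0.01,0.27,0,0.4],[0,-0.01,0.3,0,0.4],[0,-0.01,0.32,0,0.4],[0,-0.01,0.335,0,0.4],[0,-0.01,0.335,0,0.4],[0,-0.01,0.335,0,0.4]]

```text
time: 17.55
position: [0.592, 0.0135, 0.087]
tool_rot: [2.562, 1.817, 0.001]
ft_force: [-0.8, 0.6, -3.3]
grip_width: 0.628
grip_force: 25.0
```

nudge_tcp:
  steps:
    - [[0,0,0.005,0,0.4],[0,0,0.01,0,0.4],[0,0,0.01,0,0.4]]

```text
time: 17.85
position: [0.5918, 0.0135, 0.0858]
tool_rot: [-2.562, -1.817, -0.0]
ft_force: [-0.3, -0.7, -2.8]
grip_width: 0.637
grip_force: 25.0
```

Scaled: 0.0007 m is 0.007, 0.0004 m is 0.004.

nudge_tcp:
  steps:
    - [[0,0,0.004,0,0.4],[0,0,0.007,0,0.4],[0,0,0.007,0,0.4]]

```text
time: 18.15
position: [0.5918, 0.0135, 0.085]
tool_rot: [-2.562, -1.817, 0.0]
ft_force: [-0.3, 0.4, -3.3]
grip_width: 0.633
grip_force: 25.0
```

nudge_tcp:
  steps:
    - [[0,0,0.002,0,0.4],[0,0,0.003,0,0.4],[0,0,0.003,0,0.4]]

```text
time: 18.45
position: [0.5918, 0.0135, 0.0847]
tool_rot: [-2.563, -1.817, -0.0]
ft_force: [-0.2, -0.3, -1.5]
grip_width: 0.635
grip_force: 25.0
```

Scaled: 0.0002 m is 0.002.

nudge_tcp:
  steps:
    - [[0,0,0.002,0,0.4],[0,0,0.002,0,0.4],[0,0,0.002,0,0.4]]

```text
time: 18.75
position: [0.5919, 0.0134, 0.0846]
tool_rot: [2.563, 1.817, 0.0]
ft_force: [0.2, -0.4, -1.7]
grip_width: 0.632
grip_force: 25.0
```

Scaled: 0.0002 m is 0.002.

nudge_tcp:
  steps:
    - [[0,0,0.002,0,0.4],[0,0,0.002,0,0.4],[0,0,0.002,0,0.4]]

```text
time: 19.05
position: [0.5919, 0.0135, 0.0846]
tool_rot: [-2.563, -1.817, -0.0]
ft_force: [-0.7, 0.3, -0.6]
grip_width: 0.637
grip_force: 25.0
```

The tray now carries about 2 N of the jar's 2.5 N weight. Releasing.

nudge_tcp:
  steps:
    - [[0,0,0,0,0.63],[0,0,0,0,0.65],[0,0,0,0,0.67],[0,0,0,0,0.7],[0,0,0,0,0.75],[0,0,0,0,0.8],[0,0,0,0,0.85],[0,0,0,0,0.85]]
  grip_force: 3

```text
time: 19.85
position: [0.5919, 0.0135, 0.0844]
tool_rot: [2.562, 1.817, 0.0]
ft_force: [-0.9, -0.7, 0.6]
grip_width: 0.835
grip_force: 0.0
```

nudge_tcp:
  steps:
    - [[0,0,-0.05,0,0.85],[0,0,-0.2,0,0.85],[0,0,-0.5,0,0.85],[0,0,-0.9,0,0.85],[0,0,-1.3,0,1],[0,0,-1.5,0,1],[0,0,-1.65,0,1],[0,0,-1.65,0,1],[0,0,-1.65,0,1]]

```text
time: 20.75
position: [0.5914, 0.0135, 0.2488]
tool_rot: [-2.562, -1.817, 0.001]
ft_force: [0.2, 0.2, -0.0]
grip_width: 1.001
grip_force: 0.0
```

```bash
python3 - <<'E'
from h import *
mv((.4338,.3415),.25,1.234)
E
```

```text
pos [0.5914 0.0135 0.2488] toolx 1.233862797557805 shift [ 0.2575 -0.2572 -0.0011] turn -0.00013720244219506128 tilt [-0.0008  0.    ] q [-0.482   0.1933  0.4802  1.58   -0.0904  1.3913 -0.3301] F [ 0.2359  0.1761 -0.0008] 20.75
```

Scaled: -0.257 m is -2.57, 0.257 m is 2.57.

nudge_tcp:
  steps:
    - [[2.57,-2.57,0,0,1],[2.57,-2.57,0,0,1],[2.57,-2.57,0,0,1],[2.57,-2.57,0,0,1],[2.57,-2.57,0,0,1],[2.57,-2.57,0,0,1],[2.57,-2.57,0,0,1],[2.57,-2.57,0,0,1],[2.57,-2.57,0,0,1],[2.57,-2.57,0,0,1],[2.57,-2.57,0,0,1],[2.57,-2.57,0,0,1]]

```text
time: 21.95
position: [0.4355, 0.3389, 0.2493]
tool_rot: [2.566, 1.812, -0.0]
ft_force: [0.2, 0.0, 0.2]
grip_width: 0.999
grip_force: 0.0
```

```bash
python3 - <<'E'
from h import *
s,im=lid(); cv2.imwrite('pics/w5.png',im[:,:,::-1])
mv((.4338,.3415),.02,1.234)
E
```

```text
blob [19.1874 43.1339] [  41   86 1830] [0.2449 0.5654]
blob [ 6.0154 69.2007] [ 18  54 583] [0.2232 0.5518]
blob [588.2453 208.7452] [  83  133 3485] [0.676  0.2627]
blob [319.1993 214.9773] [  56   55 2423] [0.4334 0.3421]
blob [464.9527 470.0978] [ 20  20 317] [ 0.493  -0.0064]
pos [0.4353 0.3394 0.2494] toolx 1.2307440174712125 shift [ 0.0015 -0.0022  0.2294] turn -0.003255982528787449 tilt [ 0.0003 -0.0001] q [-0.8893  0.0977  0.1927  1.6654 -0.0187  1.3802 -1.034 ] F [-0.4465 -0.4317 -0.4373] 22.0
```

Scaled: -0.003 m is -0.03, 0.002 m is 0.02.

nudge_tcp:
  steps:
    - [[0.02,-0.03,0.5,0,1],[0.02,-0.03,1,0,1],[0.02,-0.03,1.4,0,1],[0.02,-0.03,1.75,0,1],[0.02,-0.03,2,0,1],[0.02,-0.03,2.2,0,1],[0.02,-0.03,2.29,0,1],[0.02,-0.03,2.29,0,1],[0.02,-0.03,2.29,0,1],[0.02,-0.03,2.29,0,0.7],[0.02,-0.03,2.29,0,0.6],[0.02,-0.03,2.29,0,0.4],[0.02,-0.03,2.29,0,0.4],[0.02,-0.03,2.29,0,0.4],[0.02,-0.03,2.29,0,0.4],[0.02,-0.03,2.29,0,0.4]]
  grip_force: 25

```text
time: 23.6
position: [0.4327, 0.3439, 0.0207]
tool_rot: [2.562, 1.817, 0.002]
ft_force: [1.9, -0.0, 1.6]
grip_width: 0.629
grip_force: 25.0
```

nudge_tcp:
  steps:
    - [[0,0,-0.1,0,0.4],[0,0,-0.3,0,0.4],[0,0,-0.7,0,0.4],[0,0,-1.1,0,0.4],[0,0,-1.5,0,0.4],[0,0,-1.9,0,0.4],[0,0,-2.2,0,0.4],[0,0,-2.4,0,0.4],[0,0,-2.5,0,0.4],[0,0,-2.5,0,0.4],[0,0,-2.5,0,0.4]]

```text
time: 24.7
position: [0.4314, 0.3434, 0.269]
tool_rot: [2.562, 1.817, -0.004]
ft_force: [-0.2, 0.1, -3.1]
grip_width: 0.632
grip_force: 25.0
```

```bash
python3 -c "
from h import *
mv((.5297,-.1659),.15,1.234)"
```

```text
pos [0.4314 0.3434 0.269 ] toolx 1.2339467467470941 shift [-0.4479  0.2613  0.1196] turn -5.3253252905838266e-05 tilt [-0.0018 -0.0016] q [-0.898   0.0912  0.1909  1.6337 -0.0175  1.4208 -1.0421] F [-0.1818  0.093  -3.1387] 24.7
```

nudge_tcp:
  steps:
    - [[-0.2,0.1,0,0,0.4],[-0.5,0.3,0,0,0.4],[-0.9,0.52,0,0,0.4],[-1.3,0.76,0,0,0.4],[-1.7,1,0,0,0.4],[-2.1,1.22,0,0,0.4],[-2.5,1.46,0,0,0.4],[-2.9,1.7,0,0,0.4],[-3.3,1.93,0,0,0.4],[-3.7,2.17,0,0,0.4],[-4,2.35,0,0,0.4],[-4.25,2.5,0,0,0.4],[-4.4,2.6,0,0,0.4],[-4.47,2.61,0.2,0,0.4],[-4.47,2.61,0.5,0,0.4],[-4.47,2.61,0.8,0,0.4],[-4.47,2.61,1.05,0,0.4],[-4.47,2.61,1.2,0,0.4],[-4.47,2.61,1.2,0,0.4],[-4.47,2.61,1.2,0,0.4]]

```text
time: 26.7
position: [0.5307, -0.1643, 0.1505]
tool_rot: [2.562, 1.817, -0.0]
ft_force: [-0.7, -0.1, -2.3]
grip_width: 0.634
grip_force: 25.0
```

```bash
python3 -c "
from h import *
s,im=snap('top','top6.png')
mv((.5297,-.1659),.0847,1.234)"
```

```text
pos [ 0.5313 -0.1645  0.1513] toolx 1.2338020783594918 shift [-0.0019 -0.0012  0.0666] turn -0.00019792164050813632 tilt [ 0.0015 -0.0003] q [-0.3675  0.1936  0.6961  1.8036 -0.1334  1.1902  0.0319] F [ 0.353  -0.0712 -1.7308] 26.75
```

```bash
python3 - <<'E'
from h import *
s,im=snap('wrist','w6.png'); np.save('s6.npy',np.r_[s['position'],s['tool_rot']])
E
```

```text
(no output)
```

View pics/w6.png

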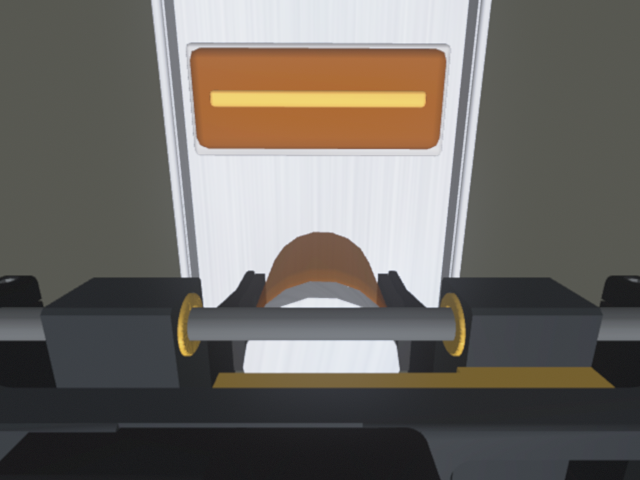

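The loaf sits square between the tray's long rims, with its tin rim at (187,44), (450,45), (440,154), (197,153). The outer rim lines run roughly (153,0)–(182,278) and (491,0)–(457,278).

```bash
python3 - <<'E'
from h import *
a=np.load('s6.npy'); s=dict(position=a[:3],tool_rot=a[3:])
P=np.array([pt('wrist',u,.11,s)[:2] for u in[(187,44),(450,45),(440,154),(197,153)]])
print(P.mean(0),np.linalg.norm(P[0]-P[1]),np.linalg.norm(P[1]-P[2]))
w=-.337;ux=np.array([np.cos(w),np.sin(w)]);uy=np.array([-ux[1],ux[0]])
for u in[(153,0),(182,278),(491,0),(457,278)]: print('rim x from centre',(pt('wrist',u,.08,s)[:2]-[.5611,-.0763])@ux)
mv((.5297,-.1659),.0847,1.234)
E
```

```text
[ 0.5593 -0.0769] 0.1358985732985065 0.054929199556762766
rim x from centre -0.09687648521838166
rim x from centre -0.09806802002331036
rim x from centre 0.09772639592130025
rim x from centre 0.09580012785343878
pos [ 0.5316 -0.1646  0.1517] toolx 1.2338399234057107 shift [-0.0019 -0.0015  0.067 ] turn -0.00016007659428929344 tilt [ 0.0024 -0.0003] q [-0.3675  0.1931  0.6962  1.8032 -0.1334  1.1902  0.032 ] F [ 0.2684 -0.5566 -2.3805] 26.8
```

Scaled: -0.001 m is -0.01, 0.062 m is 0.62.

nudge_tcp:
  steps:
    - [[-0.01,-0.02,0.1,0,0.4],[-0.01,-0.02,0.25,0,0.4],[-0.01,-0.02,0.38,0,0.4],[-0.01,-0.02,0.48,0,0.4],[-0.01,-0.02,0.55,0,0.4],[-0.01,-0.02,0.59,0,0.4],[-0.01,-0.02,0.61,0,0.4],[-0.01,-0.02,0.62,0,0.4],[-0.01,-0.02,0.62,0,0.4],[-0.01,-0.02,0.62,0,0.4],[-0.01,-0.02,0.62,0,0.4]]

```text
time: 27.9
position: [0.5287, -0.1646, 0.0887]
tool_rot: [2.562, 1.817, 0.001]
ft_force: [0.3, 0.8, -1.3]
grip_width: 0.636
grip_force: 25.0
```

```bash
python3 -c "
from h import *
mv((.5297,-.1659),.0847,1.234)"
```

```text
pos [ 0.5287 -0.1646  0.0887] toolx 1.233784222832451 shift [-0.0009  0.0014  0.004 ] turn -0.0002157771675490583 tilt [0.0008 0.0001] q [-0.3436  0.2615  0.6823  1.8728 -0.1872  1.0707  0.0753] F [ 0.2661  0.8391 -1.3187] 27.9
```

Scaled: 0.003 m is 0.03, 0.0025 m is 0.025.

nudge_tcp:
  steps:
    - [[0,0.01,0.01,0,0.4],[0,0.01,0.02,0,0.4],[0,0.01,0.025,0,0.4],[0,0.01,0.03,0,0.4],[0,0.01,0.03,0,0.4],[0,0.01,0.03,0,0.4]]

```text
time: 28.5
position: [0.5293, -0.1649, 0.0853]
tool_rot: [-2.563, -1.817, -0.0]
ft_force: [0.0, 0.4, -2.1]
grip_width: 0.633
grip_force: 25.0
```

nudge_tcp:
  steps:
    - [[0,0,0.003,0,0.4],[0,0,0.003,0,0.4]]

```text
time: 28.7
position: [0.5293, -0.1649, 0.085]
tool_rot: [2.563, 1.817, 0.0]
ft_force: [0.5, -0.7, -2.7]
grip_width: 0.634
grip_force: 25.0
```

nudge_tcp:
  steps:
    - [[0,0,0.002,0,0.4],[0,0,0.002,0,0.4],[0,0,0.002,0,0.4]]

```text
time: 29.0
position: [0.5293, -0.1649, 0.0848]
tool_rot: [-2.562, -1.817, -0.0]
ft_force: [-0.5, -0.7, -2.7]
grip_width: 0.63
grip_force: 25.0
```

nudge_tcp:
  steps:
    - [[0,0,0.002,0,0.4],[0,0,0.002,0,0.4],[0,0,0.002,0,0.4]]

```text
time: 29.3
position: [0.5294, -0.1649, 0.0848]
tool_rot: [-2.563, -1.817, -0.0]
ft_force: [-0.4, 0.5, -1.6]
grip_width: 0.636
grip_force: 25.0
```

nudge_tcp:
  steps:
    - [[0,0,0.002,0,0.4],[0,0,0.002,0,0.4],[0,0,0.002,0,0.4]]

```text
time: 29.6
position: [0.5293, -0.1649, 0.0847]
tool_rot: [-2.562, -1.817, -0.0]
ft_force: [-1.4, 1.7, 2.1]
grip_width: 0.634
grip_force: 25.0
```

nudge_tcp:
  steps:
    - [[0,0,-0.002,0,0.4],[0,0,-0.002,0,0.4]]

```text
time: 29.8
position: [0.5293, -0.1649, 0.0847]
tool_rot: [2.563, 1.817, 0.0]
ft_force: [-1.9, -0.5, 1.7]
grip_width: 0.633
grip_force: 25.0
```

nudge_tcp:
  steps:
    - [[0,0,-0.002,0,0.63],[0,0,-0.002,0,0.65],[0,0,-0.002,0,0.67],[0,0,-0.002,0,0.7],[0,0,-0.002,0,0.75],[0,0,-0.002,0,0.8],[0,0,-0.002,0,0.85],[0,0,-0.002,0,0.85]]
  grip_force: 3

```text
time: 30.6
position: [0.5293, -0.1649, 0.0849]
tool_rot: [2.562, 1.818, 0.0]
ft_force: [-0.7, -0.2, 0.3]
grip_width: 0.839
grip_force: 0.0
```

nudge_tcp:
  steps:
    - [[0,0,-0.05,0,0.85],[0,0,-0.2,0,0.85],[0,0,-0.5,0,0.85],[0,0,-0.9,0,0.85],[0,0,-1.3,0,1],[-0.4,0,-1.7,0,1],[-0.8,0,-2.1,0,1],[-1,0,-2.4,0,1],[-1,0,-2.4,0,1],[-1,0,-2.4,0,1]]

```text
time: 31.6
position: [0.4962, -0.2604, 0.3268]
tool_rot: [2.563, 1.813, 0.004]
ft_force: [-0.3, 0.3, -1.1]
grip_width: 0.998
grip_force: 0.0
```

```bash
python3 - <<'E'
from h import *
s,im=snap('wrist','w7.png'); np.save('s7.npy',np.r_[s['position'],s['tool_rot']])
mv((0,0))
E
```

```text
pos [ 0.4963 -0.2587  0.3252] toolx 1.2339266303349656 shift [ 0.0802 -0.5539 -0.0002] turn None tilt [0.0009 0.0009] q [-0.2802  0.1081  0.7859  1.5362 -0.0777  1.5286  0.1692] F [-1.3493 -0.0056 -0.1428] 31.65
```

View pics/w7.png

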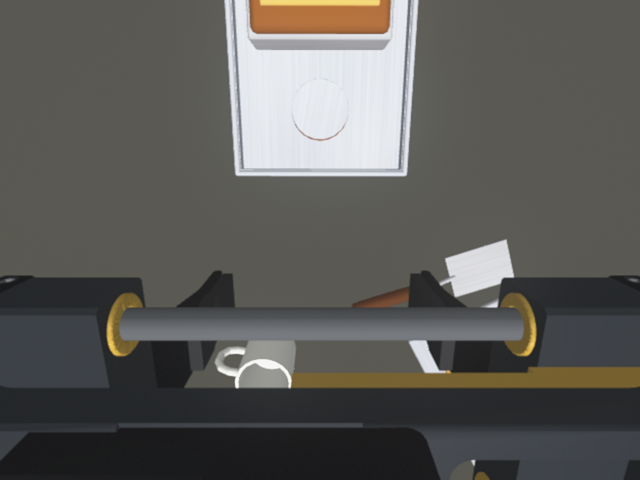

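The right jar stands with its lid centred at (320,109). The end rim's outer edge runs (235,176)–(407,175), and the nearest tin rim edge is at row ~37. I'll check numbers and take a top view.

```bash
python3 - <<'E'
from h import *
a=np.load('s7.npy'); s=dict(position=a[:3],tool_rot=a[3:])
w=-.337;ux=np.array([np.cos(w),np.sin(w)]);uy=np.array([-ux[1],ux[0]]);c=np.array([.5611,-.0763])
for n,u,z in[('jar',(320,109),.144),('rimL',(235,176),.08),('rimR',(407,175),.08),('loafL',(249,36),.11),('loafR',(392,36),.11)]:
    d=pt('wrist',u,z,s)[:2]-c; print(n,d@ux,d@uy)
s,im=snap('top','top7.png')
cv2.imwrite('pics/c7.png',cv2.resize(im[150:350,200:500,::-1],None,fx=2.6,fy=2.6,interpolation=2))
E
```

```text
jar -0.0018444756867771576 -0.09634989376552466
rimL -0.09902887945404429 -0.16337279935282767
rimR 0.09736740275768367 -0.16268406201690674
loafL -0.0696661982013322 -0.027625072247498956
loafR 0.06740333433687853 -0.027786753905603884
```

View pics/c7.png

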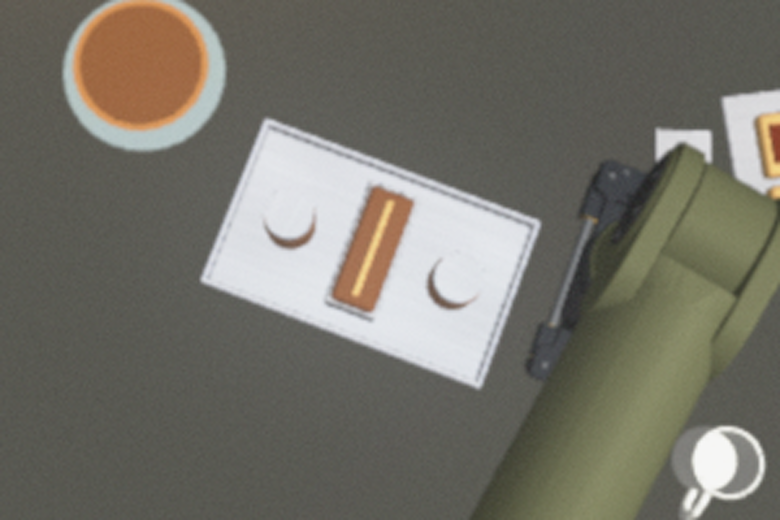

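The top view shows the loaf crosswise in the middle, with a jar upright at each end: lids at crop (290,215) and (455,280). The tray is level and hasn't moved, and the quiche and mug are undisturbed. Handing in.

```bash
python3 -c "
from bench import ctrl
print(ctrl.close_job())"
```

```text
the job is handed in; nothing more can be done
None
```

I handed the job in at about 32 s: the loaf lies crosswise on the tray's middle, a jam jar stands upright at each end, and in the last pictures the tray is level and unmoved. The hand-in returned no verdict.

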